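# Zero the push-to-turn depth dial and click it on five steps

### The arm

A 7-joint arm with a two-finger parallel gripper is mounted at the origin on the work surface. World frame = base frame: x ahead of the robot, y to its left, z up, the work surface at z = 0. Lengths are in m, angles in rad, forces in N, time in s.
With the tool pointing down it reaches from about 0.425 to 0.825 m from the base axis. Payload 3.6 kg.
Tool frame: the origin (TCP) lies between the finger pads; the fingertips stand 22 mm ahead of it and the grasp point (between the pads) lies 3 mm ahead of it; z points along the fingers, y is the direction in which the jaws open and shut (so a half turn about z gives the same grasp; the last joint's range is limited). The gripper opens to 93 mm and grips with 3 to 60 N. Pads are 15 mm wide; open, the fingers measure 128 mm over their backs; the gripper's body (75 mm by 188 mm) begins 65 mm behind the grasp point.
Start: joints at [-1.127, 0.615, -0.013, 1.423, 0.008, 1.103, -0.04], TCP at [0.295, 0.579, 0.207] pointing down, gripper open.
Joint ranges: [-3.12, 3.12], [-0.3, 2.06], [-1.34, 1.32], [0.26, 2.42], [-1.36, 4.5], [0.01, 1.98], [-2.84, 2.84]. Speed limits (rad/s): [2.79, 2.79, 3.14, 3.14, 3.14, 3.14, 3.14].

### API

Orientations are given as a rotation vector (axis times angle).
In Python, from plant import readout, eyes, env gives the robot as it stands. The module is installed in compiled form; this text tells all that it offers.
- The arm moves only by the shell command python3 -m handwheel 'ROWS' [FORCE]. ROWS is JSON, one flat list of numbers, 7 for each row, row after row: the shift along the world's x, y, z in m, then the turn, a rotation vector about the world's x, y, z in rad, then the opening, from 0 (shut) to 1 (fully open). In form: [tx, ty, tz, ax, ay, az, grip, tx, ty, tz, ax, ay, az, grip, ...]. A call has exactly 10 rows; each row shifts and turns the commanded pose from where the row before left it; what a row does not reach is not made up. A row lasts 1/10 s, in which the tool goes at most 50 mm and 8.59 degrees, less where a joint would pass 70% of its speed; a pose out of reach is approached as far as the arm can. A call with a gripper value outside its range is refused whole. The fingers move at their own pace and stop on an object; FORCE is the grip in N (left out, the last holds). Time passes only in rows, so rows that do not move let the fingers close, or fill a call up. It gives the time, the measured TCP pose, the force and the opening at its end, in the units of the state.
- readout.get_state(): the state, without advancing time (a new reading comes with each control period).
- eyes.grab_frame(name): name is "scene" or "top"; returns a dict with "frame" (400x640x3 uint8, blue, green, red), "range_z" (400x640 float32, m along the optical axis (not along the pixel's ray), 0 where there is no reading), "K" (3x3 intrinsics, pixels), "xyz" and "orientation" of the camera in the world. Camera axes: x right, y down, z forward; pixel columns grow to the right and rows downward; lengths in m; the calibration is good to about 2 mm. A picture is of the moment at which its call begins.
- env.finish_job(): hands the job in, once; it reports no verdict.
The state is a dict: "time": time; "q": joint angles; "joint_vel": joint speeds; "tau": joint torques, N m; "tool_pos": TCP position; "eef_rot": TCP orientation; "force": force on the tool from outside, world axes, zero at the start; "moment": the same for the moment, N m; "opening": opening from 0.0 (shut) to 1.0 (fully open).
Only numpy, scipy, OpenCV 4.12 (cv2) and the standard library are available. Lean on these libraries where they do the work, as an engineer would, in place of code of your own. Each camera call takes 0.05 s, during which the arm holds its last target. There are 200 camera calls.

### The job

Reset the cutting depth on the small trimming table: push the black bar-grip dial down so that it bites and wind it anticlockwise all the way back to its stop, then push and turn it clockwise exactly five clicks and let go. The dial idles unless it is pushed down and its clutch is delicate, so push firmly but never hard (about 12 N, under 20 N), and leave the loose things lying about where they are.

Things in the scene. Friction and masses are not known exactly. Their poses are not given: they have to be found in the camera images.
- trim_table: benchtop trimming table, fixed: black box with aluminium top 250 x 310 mm, top 70 mm above the bench; orange fence (40 mm high) and a 22 mm cutter stand at the half away from the dial. Origin: centre of its underside; z up; x from the front (with an orange strip) to the fence side. It stands at a different place and yaw each time
- dial_axis (a point): fixed point on the trimming table's top (70 mm above the bench) where the dial's vertical axis passes; 35 mm towards the front and 75 mm to +y of the table's centre. Axes as the table's
- dial_cap: the part to grip: black disc 56 mm across, 8 mm thick, with an upright bar grip 52 long x 14 wide x 30 mm high on it. Origin: on the axis, at the disc's underside, 23 mm above the table top when not pushed (disc top 8, bar top 38 mm above the origin); x along the bar, z up. Not pushed it sits at any yaw and turns idly without end, moving nothing, so it can be turned back freely for another stroke
- bar_mid (a point): point of the cap on the axis, halfway up the bar: 23 mm above the cap's origin. A soft spring (2.2 N and 0.1 N/mm) lifts the cap. Pushed down, it has 1.5 to 10.5 mm of free play (differs each time, must be felt) and then bites on the clutch plate, where the push grows by about 6 N per mm. Axes as the cap's
- clutch_plate: aluminium disc 50 mm across under the cap, turns with the click wheel. Pushed by the cap with 8 N or more (beyond the lifting spring) it turns with the cap, with less it slips; at the stop it slips too, harmlessly. More than 20 N spoils it. Its upper face lies 12 mm above the table top when not pushed; the shoes under the cap that rub on it are worn more or less. Origin on the axis inside the machine, 57 mm below that face
- click_wheel (a joint): angle of the click wheel (rad): 0 at the stop, growing clockwise seen from above; a click every 20 degrees (0.349 rad), where it snaps in and rests; each takes about 0.08 N m. A white pointer just outside the cap's rim shows it: at 0 it points to the table's +y, at the widest white mark beside a steel pin; each further mark is one click. Starts at click 2, 3 or 4
- offcut: wooden offcut block 70 x 45 x 22 mm, loose on the trimming table. Leave alone
- depth_gauge: small loose steel and grey T-shaped depth gauge, 50 mm, 14 mm high, on the trimming table behind the dial. Leave alone
- screwdriver: loose screwdriver on the bench. Leave alone
- wrench: loose wrench on the bench. Leave alone
- glue: loose white bottle, 56 mm diameter, 140 mm tall. Leave alone
- bolt: loose large bolt, 45 mm, standing on its head. Leave alone
- tape: loose tape measure 62 x 36 x 60 mm. Leave alone

How it is judged:
On the way, in this order (a step that is already met when the one before it is completed fails the run):
1. the click wheel is wound back to its stop (value of joint click_wheel below 0.1 rad), for 0.2 s.
2. the click wheel stands at the fifth click from the stop (value of joint click_wheel between 1.62533 and 1.86533 rad), for 0.2 s.
At the end, for the whole second after the job is handed in: the click wheel rests in the fifth click from its stop (1.745 rad, within 0.1), and the dial has been let go and has risen off the clutch plate (cap within 3 mm of its rest height) (value of joint click_wheel between 1.64533 and 1.84533 rad and not (velocity of joint click_wheel above 0.1 rad/s or velocity of joint click_wheel below -0.1 rad/s) and z of dial_cap in the frame of trim_table above 0.09 m and contact force between dial_cap and clutch_plate below 0.5 N); the robot touches nothing.
It fails at once if the cap is pushed onto the clutch plate with more than 20 N (contact force between dial_cap and clutch_plate above 20 N).
It fails at once if a loose thing lying about is moved by more than 30 mm (distance of any of offcut, depth_gauge, screwdriver, wrench, glue, bolt, tape from where it was at the start of the episode above 0.03 m).
It also fails if it takes over 51 s, if anything falls off the work surface, if the arm or the gripper's body presses on something with over 40 N, if the wrist force passes 120 N, or if a joint passes its speed limit or range.

## Working session

There is one attempt and no reset: what is moved stays moved. The work goes in short steps, Python scripts to look and compute and a shell command to move; the robot and the scene stay as the last step left them, time stands still between calls to the robot, and variables do not carry over. Pictures are saved under pics/ and viewed, about 8 in all and at most 12, crops included, and the job is handed in when it is done.

```bash
mkdir -p pics; ls
python3 - <<'E'
from plant import readout, eyes
import cv2,numpy as np
print(readout.get_state())
for n in ("top","scene"):
    f=eyes.grab_frame(n); cv2.imwrite(f"pics/{n}0.png",f["frame"]); np.savez(f"pics/{n}0.npz",**{k:f[k] for k in f})
    print(n,f["K"],f["xyz"],f["orientation"])
E
```

```text
pics
{'time': 0.0, 'q': array([-1.12650472,  0.61589002, -0.01266262,  1.42488825,  0.00810156,
        1.10337131, -0.04038194]), 'joint_vel': array([-0.00125703,  0.00174705, -0.00121332, -0.00052463,  0.00053984,
       -0.00048388, -0.00013472]), 'tau': array([ 8.98708299e-05, -4.58946240e+01,  2.08726362e-01, -1.65749824e+01,
       -6.10789354e-02,  2.02535000e-02,  2.32471157e-04]), 'tool_pos': array([0.29443654, 0.5785793 , 0.20610354]), 'eef_rot': array([-0.73238449, -3.05443759,  0.00383256]), 'force': array([-1.54473339, -0.19723946, -0.70631396]), 'moment': array([-0.04439106,  0.02273967, -0.00570498]), 'opening': 1.001073083642792}
top [[425.24015714   0.         313.01783064]
 [  0.         425.24015714 200.01561161]
 [  0.           0.           1.        ]] [ 0.37891461 -0.03945881  1.67848496] [-2.15211991  2.19480342 -0.05540726]
scene [[483.54129757   0.         321.51567053]
 [  0.         483.54129757 203.15394399]
 [  0.           0.           1.        ]] [ 1.15117472 -0.8632665   0.98314691] [-2.16238522 -0.73884145  0.33386714]
```

View pics/top0.png

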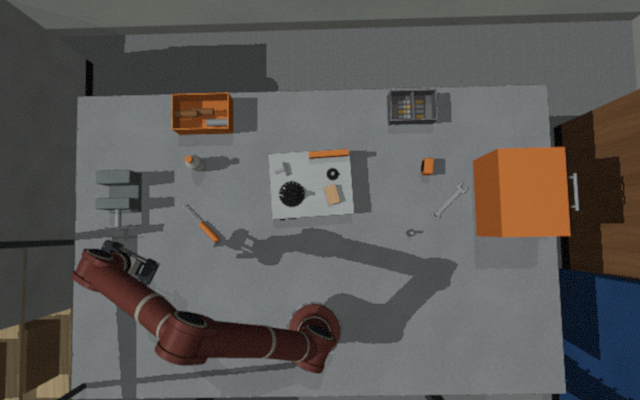

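View pics/scene0.png

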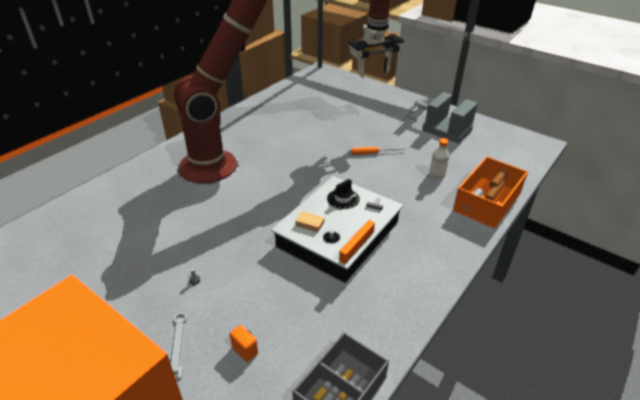

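The top view shows the table centred near (311,184), the fence at (328,154) and the dial at (292,193), with the gauge at (283,168) and the offcut at (333,194). The scene view shows the dial at (343,194). Next I'll measure the table top and the bar.

```bash
cat > h.py <<'E'
import numpy as np,cv2
from scipy.spatial.transform import Rotation as R
def cloud(f):
    v,u=np.mgrid[0:400,0:640]; K=f["K"]; z=f["range_z"]
    p=np.stack([(u-K[0,2])/K[0,0]*z,(v-K[1,2])/K[1,1]*z,z],-1)
    return p@R.from_rotvec(f["orientation"]).as_matrix().T+f["xyz"]
def rays(f,uv,h):
    K=f["K"]; uv=np.atleast_2d(uv).astype(float)
    d=np.c_[(uv-K[[0,1],[2,2]])/K[0,0],np.ones(len(uv))]@R.from_rotvec(f["orientation"]).as_matrix().T
    return f["xyz"]+d*((h-f["xyz"][2])/d[:,2])[:,None]
def proj(f,p):
    c=(np.atleast_2d(p)-f["xyz"])@R.from_rotvec(f["orientation"]).as_matrix()
    return c[:,:2]/c[:,2:]*f["K"][0,0]+f["K"][[0,1],[2,2]]
E
python3 - <<'E'
from h import *
for n in ("top","scene"):
    f=dict(np.load(f"pics/{n}0.npz")); P=cloud(f)
    near=(abs(P[...,0]-.45)<.3)&(abs(P[...,1]-0)<.3)
    m=(near&(P[...,2]>.055)&(P[...,2]<.5)&(f["range_z"]>0)).astype(np.uint8)
    if n=="scene": m&=(P[...,0]>.25)
    k,l,s,c=cv2.connectedComponentsWithStats(m); 
    for i in range(1,k):
        if s[i,4]>300:
            q=P[l==i]; 
            t=q[(q[:,2]>.06)&(q[:,2]<.08)]
            print(n,s[i],"medz",np.median(t[:,2]), cv2.minAreaRect((t[:,:2]*1000).astype(np.float32)))
            d=q[q[:,2]>.088]; print(len(d))
            # high points by colour
            idx=np.argwhere(l==i); bgr=f["frame"][idx[:,0],idx[:,1]].astype(int); dark=bgr.max(1)<75
            for lo,hi in((.088,.108),(.112,.14)):
                dd=q[(q[:,2]>lo)&(q[:,2]<hi)&dark]
                if len(dd)>4: print(lo,len(dd),dd.mean(0), cv2.minAreaRect((dd[:,:2]*1000).astype(np.float32)))
            o=q[(bgr[:,2]>180)&(bgr[:,0]<80)&(q[:,2]>.09)]
            print("fence",o.mean(0),cv2.minAreaRect((o[:,:2]*1000).astype(np.float32)))
f=dict(np.load("pics/top0.npz"));a=cv2.resize(f["frame"][145:225,260:360],None,fx=6,fy=6,interpolation=cv2.INTER_CUBIC)
f=dict(np.load("pics/scene0.npz"));b=cv2.resize(f["frame"][170:250,270:405],None,fx=5.9,fy=5.9,interpolation=cv2.INTER_CUBIC)
cv2.imwrite("pics/c0.png",a);cv2.imwrite("pics/c1.png",b)
E
```

```text
top [ 269  149   86   71 5284] medz 0.06890602810042656 ((559.8868408203125, 1.65802001953125), (250.5644989013672, 310.4619445800781), 2.9395015239715576)
615
0.088 119 [0.5214551  0.07151085 0.09931227] ((539.6346435546875, 3.830352783203125), (54.41592025756836, 201.142333984375), 15.016469955444336)
0.112 59 [0.52042313 0.07393591 0.12911333] ((520.8333129882812, 74.2262954711914), (50.83828353881836, 13.702753067016602), 75.69801330566406)
fence [nan nan nan] ((0.0, 0.0), (0.0, 0.0), 0.0)
scene [ 271  176  132   94 6506] medz 0.07024920007324587 ((564.4616088867188, 0.00238037109375), (252.4978790283203, 317.6634216308594), 2.868471145629883)
1099
0.088 125 [0.53580602 0.06096208 0.10071736] ((574.385009765625, 3.968597412109375), (53.19253921508789, 181.63351440429688), 35.525089263916016)
0.112 108 [0.52954992 0.06693572 0.12440398] ((527.3270874023438, 69.33584594726562), (49.750694274902344, 15.453906059265137), 75.68932342529297)
fence [ 0.6754244  -0.07597364  0.1100362 ] ((675.1513671875, -73.13346099853516), (19.2913761138916, 142.84095764160156), 3.150736093521118)<stdin>:20: RuntimeWarning: Mean of empty slice.
  ret = um.true_divide(
```

View pics/c0.png

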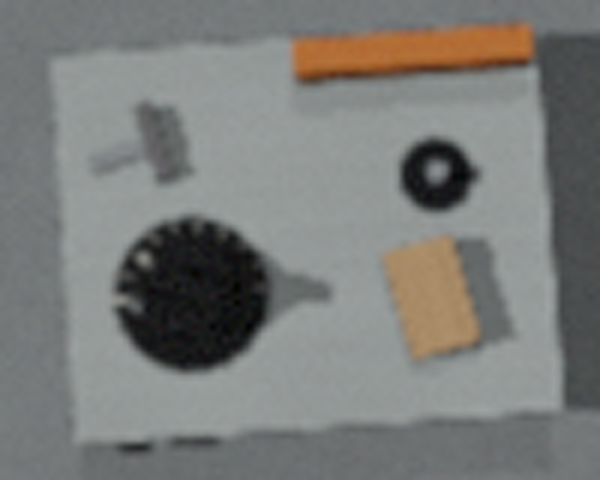

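View pics/c1.png

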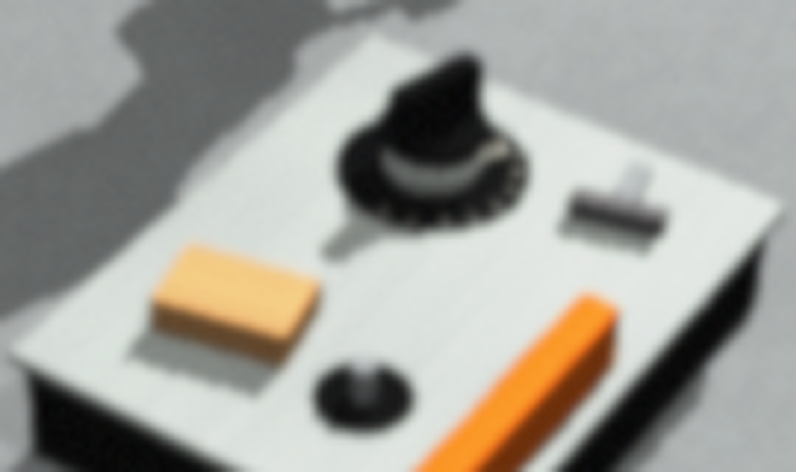

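The crops show a white pointer at c0 (143,258), about 40° clockwise of the +y pin mark at (125,300), so the start is probably click 2. The top view gives the bar at (0.521,0.074), which matches the table-derived axis (0.521,0.075). Its size of 51x14 mm and yaw of 75.7° are consistent in both views. I'll move above it now with the jaw at -14°.

```bash
python3 -m handwheel '[0.0114,-0.0252,0,0,0,-0.0675,1,0.0114,-0.0252,0,0,0,-0.0675,1,0.0114,-0.0252,0,0,0,-0.0675,1,0.0114,-0.0252,0,0,0,-0.0675,1,0.0114,-0.0252,0,0,0,-0.0675,1,0.0114,-0.0252,0,0,0,-0.0675,1,0.0114,-0.0252,0,0,0,-0.0675,1,0.0114,-0.0252,0,0,0,-0.0675,1,0.0114,-0.0252,0,0,0,-0.0675,1,0.0114,-0.0252,0,0,0,-0.0675,1]' 30
python3 -m handwheel '[0.0114,-0.0252,0,0,0,-0.0675,0.5,0.0114,-0.0252,0,0,0,-0.0675,0.5,0.0114,-0.0252,0,0,0,-0.0675,0.5,0.0114,-0.0252,0,0,0,-0.0675,0.5,0.0114,-0.0252,0,0,0,-0.0675,0.5,0.0114,-0.0252,0,0,0,-0.0675,0.5,0.0114,-0.0252,0,0,0,-0.0675,0.5,0.0114,-0.0252,0,0,0,-0.0675,0.5,0.0114,-0.0252,0,0,0,-0.0675,0.5,0.0114,-0.0252,0,0,0,-0.0675,0.5]'
cat >> h.py <<'E'
def st():
    from plant import readout
    s=readout.get_state(); M=R.from_rotvec(s["eef_rot"]).as_matrix()
    np.set_printoptions(precision=4,suppress=True)
    print("t",s["time"],"pos",s["tool_pos"],"jaw",np.degrees(np.arctan2(M[1,1],M[0,1])),"z",M[:,2],"F",s["force"],"M",s["moment"],"op",s["opening"],"q7",s["q"][6])
E
python3 -c "import h;h.st()"
```

```text
time: 1.1
tool_pos: [0.4088, 0.326, 0.2069]
eef_rot: [-1.706, -2.637, 0.001]
force: [-0.5, -0.2, -0.0]
opening: 1.0
time: 2.1
tool_pos: [0.5228, 0.0743, 0.2069]
eef_rot: [-2.483, -1.924, 0.001]
force: [0.1, 0.4, -0.4]
opening: 0.499
t 2.1 pos [0.5228 0.0743 0.2069] jaw -14.47088398725458 z [-0.001  0.    -1.   ] F [ 0.077   0.4225 -0.3511] M [-0.0736  0.0399  0.0437] op 0.4993765158295209 q7 -0.21918488266337446
```

```bash
python3 -m handwheel '[-0.0005,0,-0.008,0,0,0,0.5,0,0,-0.008,0,0,0,0.5,0,0,-0.008,0,0,0,0.5,0,0,-0.008,0,0,0,0.5,0,0,-0.008,0,0,0,0.5,0,0,-0.008,0,0,0,0.5,0,0,-0.008,0,0,0,0.5,0,0,-0.008,0,0,0,0.5,0,0,-0.008,0,0,0,0.5,0,0,-0.008,0,0,0,0.5]' 30
python3 -c "
import h;h.st()
from plant import eyes
import cv2,numpy as np
a=[]
for n,(v,u,hh,w,k) in dict(top=(145,260,80,100,4.5),scene=(150,270,100,135,4.5)).items():
    f=eyes.grab_frame(n)['frame'][v:v+hh,u:u+w]; a.append(cv2.resize(f,(430 if n=='scene' else 350,340),interpolation=cv2.INTER_CUBIC))
cv2.imwrite('pics/d.png',np.hstack(a))"
```

```text
time: 3.1
tool_pos: [0.5224, 0.0753, 0.1266]
eef_rot: [2.481, 1.927, 0.0]
force: [-0.5, 0.6, 0.4]
opening: 0.502
t 3.1 pos [0.5224 0.0753 0.1266] jaw -14.322194156556213 z [ 0.0001  0.     -1.    ] F [-0.521   0.5806  0.4112] M [-0.0687  0.1054  0.0356] op 0.5016335181394433 q7 -0.16597666695871824
```

View pics/d.png

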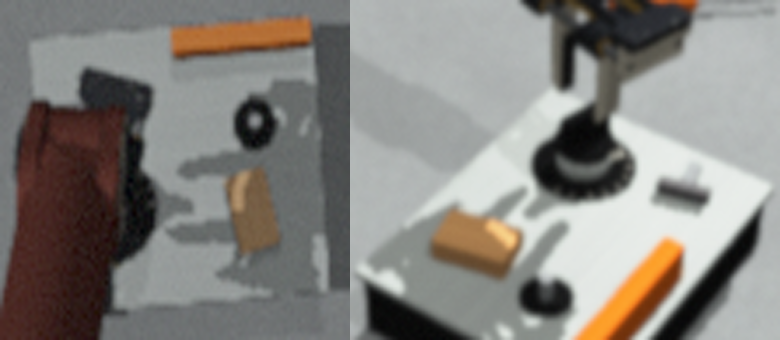

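In both halves the fingers straddle the bar, with the scene fingertips at about (605,115) just above the disc. Closing now.

```bash
python3 -m handwheel '[0,-0.0005,0,0,0,0,0.1,0,0,0,0,0,0,0,0,0,0,0,0,0,0,0,0,0,0,0,0,0,0,0,0,0,0,0,0,0,0,0,0,0,0,0,0,0,0,0,0,0,0,0,0,0,0,0,0,0,0,0,0,0,0,0,0,0,0,0,0,0,0,0]' 35
python3 -c "import h;h.st()"
```

```text
time: 4.2
tool_pos: [0.5223, 0.0748, 0.1272]
eef_rot: [-2.481, -1.927, 0.0]
force: [-0.3, -0.2, 0.8]
opening: 0.001
t 4.2 pos [0.5223 0.0748 0.1272] jaw -14.322179111689566 z [-0.0001  0.     -1.    ] F [-0.267  -0.1921  0.8143] M [-0.0927  0.0876  0.0432] op 0.0010098484093935402 q7 -0.16556048139305912
```

Run:
```python
from h import *
from plant import eyes
a=[]
for n in("top","scene"):
    f=eyes.grab_frame(n); np.savez(f"pics/{n}1.npz",**f)
    if n=="scene":
        b=cv2.resize(f["frame"][110:240,280:420],None,fx=5,fy=4.6,interpolation=cv2.INTER_CUBIC)
        cv2.imwrite("pics/e.png",np.clip(b.astype(float)*1.6,0,255).astype(np.uint8))
        print(proj(f,[[.5223,.0748,.105],[.522,.0742,.131]]))
```

```text
[[342.65954926 188.62001495]
 [342.79458278 181.65467246]]
```

View pics/e.png

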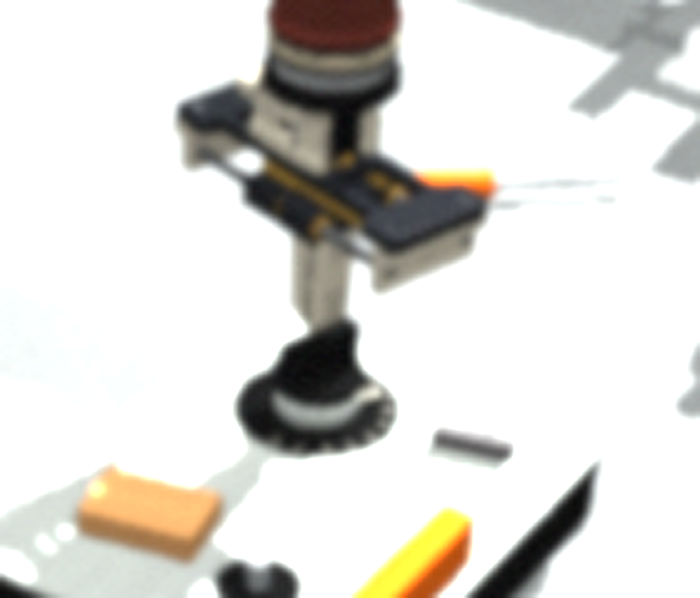

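Run:
```python
from h import *
np.set_printoptions(precision=3,suppress=True)
for n in ("scene0","scene1","top0","top1"):
    f=dict(np.load(f"pics/{n}.npz")); P=cloud(f); F=f["frame"].astype(int)
    m=(abs(P[...,0]-.522)<.06)&(abs(P[...,1]-.074)<.06)
    for lo,hi in((.075,.097),(.097,.105),(.105,.115),(.115,.125),(.125,.133),(.133,.145),(.145,.17)):
        k=m&(P[...,2]>lo)&(P[...,2]<hi)
        for nm,c in(("dark",F.max(-1)<60),("lite",F.max(-1)>75)):
            q=P[k&c]
            if len(q)>3: print(n,lo,nm,len(q),q.mean(0),"min",q.min(0)[:2],"max",q.max(0)[:2],cv2.minAreaRect((q[:,:2]*1000).astype(np.float32)) if len(q)>8 else "")
```

```text
scene0 0.075 dark 17 [0.527 0.051 0.083] min [0.488 0.028] max [0.558 0.075] ((528.691162109375, 46.054962158203125), (71.93856048583984, 39.956336975097656), 23.56243896484375)
scene0 0.075 lite 64 [0.535 0.064 0.082] min [0.463 0.019] max [0.554 0.123] ((508.94464111328125, 69.63984680175781), (102.65978240966797, 90.64087677001953), 87.6296615600586)
scene0 0.097 dark 99 [0.536 0.063 0.101] min [0.505 0.043] max [0.554 0.09 ] ((534.7515869140625, 60.94025802612305), (52.73208236694336, 38.069358825683594), 41.666751861572266)
scene0 0.097 lite 8 [0.528 0.078 0.101] min [0.5   0.059] max [0.554 0.096] 
scene0 0.105 dark 40 [0.53  0.065 0.11 ] min [0.516 0.046] max [0.538 0.09 ] ((531.3365478515625, 66.71229553222656), (47.422142028808594, 11.611515998840332), 61.81901931762695)
scene0 0.115 dark 37 [0.53  0.066 0.12 ] min [0.517 0.045] max [0.54  0.093] ((531.3343505859375, 67.79837036132812), (49.76491928100586, 11.221039772033691), 68.82676696777344)
scene0 0.125 dark 49 [0.529 0.067 0.13 ] min [0.52  0.045] max [0.538 0.09 ] ((527.9658813476562, 67.70922088623047), (46.917903900
[... 2566 characters left out ...]
0.125 dark 39 [0.521 0.074 0.13 ] min [0.509 0.052] max [0.531 0.1  ] ((521.2057495117188, 74.65110778808594), (49.66209411621094, 13.110922813415527), 75.82295989990234)
top0 0.133 dark 10 [0.521 0.074 0.136] min [0.515 0.051] max [0.53  0.099] ((521.3645629882812, 74.96241760253906), (49.03450393676758, 9.583578109741211), 72.17794799804688)
top1 0.075 dark 11 [0.499 0.051 0.077] min [0.479 0.036] max [0.547 0.063] ((509.4867858886719, 41.247108459472656), (18.491613388061523, 73.22310638427734), 67.28414154052734)
top1 0.075 lite 11 [0.51  0.024 0.077] min [0.463 0.016] max [0.577 0.048] ((519.0670776367188, 22.421615600585938), (30.311710357666016, 111.84151458740234), 76.09244537353516)
```

Run:
```python
from h import *
np.set_printoptions(precision=3,suppress=True)
f=dict(np.load("pics/scene1.npz")); P=cloud(f); F=f["frame"].astype(int)
for v in range(158,202,2):
    print(v,[(tuple((P[v,u]*1000).astype(int)),int(F[v,u].mean())) for u in range(338,354,4)])
print(proj(f,[[.5223+.022,.0748-.006,.105],[.5223,.0748,.105],[.5223,.0748,.14]]))
```

```text
158 [((np.int64(528), np.int64(36), np.int64(237)), 23), ((np.int64(542), np.int64(34), np.int64(243)), 36), ((np.int64(547), np.int64(47), np.int64(239)), 39), ((np.int64(563), np.int64(41), np.int64(249)), 46)]
160 [((np.int64(528), np.int64(36), np.int64(230)), 79), ((np.int64(542), np.int64(34), np.int64(238)), 40), ((np.int64(554), np.int64(36), np.int64(241)), 55), ((np.int64(552), np.int64(59), np.int64(228)), 75)]
162 [((np.int64(506), np.int64(67), np.int64(197)), 128), ((np.int64(544), np.int64(32), np.int64(232)), 43), ((np.int64(558), np.int64(30), np.int64(240)), 63), ((np.int64(565), np.int64(39), np.int64(238)), 91)]
164 [((np.int64(505), np.int64(70), np.int64(188)), 135), ((np.int64(522), np.int64(65), np.int64(198)), 74), ((np.int64(538), np.int64(60), np.int64(208)), 81), ((np.int64(569), np.int64(33), np.int64(236)), 65)]
166 [((np.int64(507), np.int64(67), np.int64(183)), 135), ((np.int64(521), np.int64(66), np.int64(190)), 82), ((np.int64(539), np.int64(60), np.int64(201)), 87), ((np.int64(540), np.int64(79), np.int64(191)), 108)]
168 [((np.int64(508), np.int64(
[... 2943 characters left out ...]
01)), 34)]
196 [((np.int64(526), np.int64(46), np.int64(96)), 41), ((np.int64(538), np.int64(48), np.int64(101)), 17), ((np.int64(547), np.int64(55), np.int64(101)), 23), ((np.int64(550), np.int64(72), np.int64(92)), 79)]
198 [((np.int64(519), np.int64(55), np.int64(80)), 97), ((np.int64(539), np.int64(48), np.int64(94)), 71), ((np.int64(548), np.int64(55), np.int64(94)), 78), ((np.int64(550), np.int64(74), np.int64(83)), 102)]
200 [((np.int64(523), np.int64(50), np.int64(77)), 88), ((np.int64(536), np.int64(53), np.int64(82)), 104), ((np.int64(544), np.int64(62), np.int64(80)), 107), ((np.int64(549), np.int64(76), np.int64(74)), 63)]
[[347.589 192.472]
 [342.66  188.62 ]
 [343.117 179.125]]
```

The camera shows the closed fingertips at z≈0.145, above the bar top at 0.131, while tool_pos implies 0.105. The gripper body also sits about 40 mm higher than the reading implies, so the z reading is about 40 mm low against the cameras; xy agrees. The bar is untouched. I'll trust the cameras: open, go down 35 mm, and check.

```bash
python3 -m handwheel '[0,0,0,0,0,0,0.5,0,0,0,0,0,0,0.5,0,0,0,0,0,0,0.5,0,0,0,0,0,0,0.5,0,0,-0.007,0,0,0,0.5,0,0,-0.007,0,0,0,0.5,0,0,-0.007,0,0,0,0.5,0,0,-0.007,0,0,0,0.5,0,0,-0.007,0,0,0,0.5,0,0,0,0,0,0,0.5]' 30
python3 - <<'E'
from h import *
from plant import eyes
st()
f=eyes.grab_frame("scene"); np.savez("pics/scene2.npz",**f)
b=cv2.resize(f["frame"][130:220,290:400],None,fx=6,fy=6,interpolation=cv2.INTER_CUBIC)
cv2.imwrite("pics/f.png",np.clip(b.astype(float)*1.6,0,255).astype(np.uint8))
P=cloud(f);F=f["frame"].astype(int)
m=(abs(P[...,0]-.522)<.06)&(abs(P[...,1]-.074)<.06)&(P[...,2]>.104)&(F.mean(-1)>60)
q=P[m];o=np.argsort(q[:,2])[:14];print((q[o]*1000).astype(int).tolist())
E
```

```text
time: 5.3
tool_pos: [0.5214, 0.0747, 0.091]
eef_rot: [-2.48, -1.926, 0.004]
force: [-0.3, -1.2, 0.1]
opening: 0.499
t 5.3 pos [0.5214 0.0747 0.091 ] jaw -14.32499912333961 z [-0.0025 -0.0004 -1.    ] F [-0.3434 -1.2315  0.1178] M [-0.0365  0.1686 -0.0103] op 0.4993275952165978 q7 -0.14058347436219853
[[492, 71, 106], [497, 70, 109], [492, 72, 109], [557, 67, 110], [488, 72, 111], [551, 55, 111], [546, 56, 111], [544, 60, 111], [496, 70, 112], [550, 56, 113], [556, 67, 113], [552, 58, 113], [557, 61, 113], [492, 71, 113]]
```

View pics/f.png

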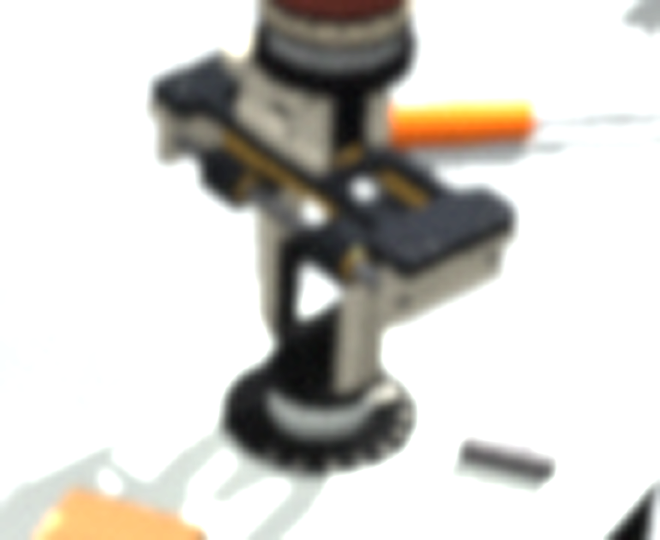

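Now the fingers clearly straddle the bar: finger ends at about (278,335) and (358,390), bar between them, tips at z≈0.108. Closing.

```bash
python3 -m handwheel '[0,0,0,0,0,0,0,0,0,0,0,0,0,0,0,0,0,0,0,0,0,0,0,0,0,0,0,0,0,0,0,0,0,0,0,0,0,0,0,0,0,0,0,0,0,0,0,0,0,0,0,0,0,0,0,0,0,0,0,0,0,0,0,0,0,0,0,0,0,0]' 40
python3 -c "import h;h.st()"
```

```text
time: 6.35
tool_pos: [0.525, 0.0743, 0.0927]
eef_rot: [2.478, 1.924, 0.006]
force: [5.3, -1.9, -1.8]
opening: 0.146
t 6.35 pos [0.525  0.0743 0.0927] jaw -14.349643207898497 z [ 0.0056 -0.0007 -1.    ] F [ 5.3244 -1.9262 -1.8187] M [-0.2902 -1.0041  0.0125] op 0.14611864507009847 q7 -0.14071533901082195
```

```bash
python3 -m handwheel '[0.001,-0.0003,0,0,0,0,0,0.001,-0.0003,0,0,0,0,0,0.0015,-0.0003,0,0,0,0,0,0,0,-0.0005,0,0,0,0,0,0,-0.0005,0,0,0,0,0,0,-0.0005,0,0,0,0,0,0,-0.0005,0,0,0,0,0,0,0,0,0,0,0,0,0,0,0,0,0,0,0,0,0,0,0,0,0]'
python3 -c "import h;h.st()"
```

```text
time: 7.35
tool_pos: [0.5251, 0.0742, 0.09]
eef_rot: [-2.48, -1.927, 0.002]
force: [-0.4, 1.8, 1.8]
opening: 0.148
t 7.35 pos [0.5251 0.0742 0.09  ] jaw -14.303410036826177 z [-0.0017  0.0004 -1.    ] F [-0.3962  1.808   1.7813] M [ 0.2683  0.2527 -0.0359] op 0.1476502835934269 q7 -0.13761520899729573
```

```bash
python3 -m handwheel '[0,-0.0003,-0.0003,0,0,0,0,0,-0.0003,-0.0003,0,0,0,0,0,-0.0003,-0.0003,0,0,0,0,0,0,-0.0003,0,0,0,0,0,0,-0.0003,0,0,0,0,0,0,-0.0003,0,0,0,0,0,0,-0.0003,0,0,0,0,0,0,-0.0003,0,0,0,0,0,0,0,0,0,0,0,0,0,0,0,0,0,0]'
python3 -c "import h;h.st()"
python3 -m handwheel '[0,0,-0.0003,0,0,0,0,0,0,-0.0003,0,0,0,0,0,0,-0.0003,0,0,0,0,0,0,-0.0003,0,0,0,0,0,0,-0.0003,0,0,0,0,0,0,-0.0003,0,0,0,0,0,0,-0.0003,0,0,0,0,0,0,-0.0003,0,0,0,0,0,0,0,0,0,0,0,0,0,0,0,0,0,0]'
python3 -c "import h;h.st()"
```

```text
time: 8.35
tool_pos: [0.5251, 0.0742, 0.0876]
eef_rot: [-2.478, -1.927, 0.001]
force: [-1.5, 4.4, 1.2]
opening: 0.149
t 8.35 pos [0.5251 0.0742 0.0876] jaw -14.27059237651016 z [-0.0016  0.0014 -1.    ] F [-1.4927  4.443   1.1566] M [1.064  0.6333 0.0004] op 0.14855614786125834 q7 -0.13439611861903009
time: 9.35
tool_pos: [0.5251, 0.0741, 0.086]
eef_rot: [-2.478, -1.927, 0.0]
force: [-3.5, 4.9, 6.5]
opening: 0.145
t 9.35 pos [0.5251 0.0741 0.086 ] jaw -14.276197429118849 z [-0.0014  0.0018 -1.    ] F [-3.5     4.8797  6.5283] M [ 1.0159  0.9178 -0.029 ] op 0.14502318979610604 q7 -0.1327925365382275
```

```bash
python3 -m handwheel '[-0.0004,0.0006,-0.0003,0,0,0,0,-0.0004,0.0006,-0.0003,0,0,0,0,-0.0004,0.0006,-0.0003,0,0,0,0,0,0,-0.0003,0,0,0,0,0,0,-0.0003,0,0,0,0,0,0,0,0,0,0,0,0,0,0,0,0,0,0,0,0,0,0,0,0,0,0,0,0,0,0,0,0,0,0,0,0,0,0,0]'
python3 -c "import h;h.st()"
```

```text
time: 10.35
tool_pos: [0.5251, 0.0742, 0.0853]
eef_rot: [2.481, 1.926, 0.002]
force: [-3.3, 2.3, 9.2]
opening: 0.149
t 10.35 pos [0.5251 0.0742 0.0853] jaw -14.342685014468419 z [ 0.0013 -0.     -1.    ] F [-3.3483  2.3078  9.2227] M [ 0.5525  0.9496 -0.0282] op 0.14925507497176577 q7 -0.13481022624090544
```

```bash
python3 -m handwheel '[-0.0005,0.0003,-0.0003,0,0,0,0,-0.0005,0.0003,-0.0003,0,0,0,0,-0.0005,0.0002,-0.0003,0,0,0,0,0,0,-0.0003,0,0,0,0,0,0,-0.0002,0,0,0,0,0,0,0,0,0,0,0,0,0,0,0,0,0.05,0,0,0,0,0,0,0.05,0,0,0,0,0,0,0.05,0,0,0,0,0,0,0.05,0]'
python3 -c "import h;h.st()"
```

```text
time: 11.35
tool_pos: [0.525, 0.0742, 0.0847]
eef_rot: [2.273, 2.164, 0.004]
force: [-2.7, 2.2, 12.0]
opening: 0.145
t 11.35 pos [0.525  0.0742 0.0847] jaw -2.825370218785788 z [ 0.0044 -0.0007 -1.    ] F [-2.6781  2.219  11.9593] M [0.2541 0.7608 0.0075] op 0.1445415370954821 q7 0.012406566460274021
```

```bash
python3 -m handwheel '[-0.0004,0.0003,-0.0003,0,0,0,0,-0.0004,0.0003,-0.0003,0,0,0,0,-0.0004,0.0002,-0.0003,0,0,0,0,0,0,0,0,0,0.08,0,0,0,0,0,0,0.08,0,0,0,0,0,0,0.08,0,0,0,0,0,0,0.08,0,0,0,0,0,0,0.08,0,0,0,0,0,0,0.08,0,0,0,0,0,0,0,0]'
python3 -c "import h;h.st()"
```

```text
time: 12.35
tool_pos: [0.5248, 0.0742, 0.0843]
eef_rot: [1.693, 2.639, 0.004]
force: [-1.6, -0.4, 15.2]
opening: 0.147
t 12.35 pos [0.5248 0.0742 0.0843] jaw 24.62181522052049 z [ 0.0064 -0.0014 -1.    ] F [-1.6263 -0.4024 15.2493] M [-0.0219  0.7115  0.0586] op 0.14734040778838367 q7 0.36099998994739385
```

```bash
python3 -m handwheel '[-0.0003,0,0,0,0,0.08,0,-0.0003,0,0,0,0,0.08,0,0,0,0,0,0,0.08,0,0,0,0,0,0,0.08,0,0,0,0,0,0,0.08,0,0,0,0,0,0,0.08,0,0,0,0,0,0,0.08,0,0,0,0,0,0,0.08,0,0,0,0,0,0,0,0,0,0,0,0,0,0,0]'
python3 -c "import h;h.st()"
```

```text
time: 13.35
tool_pos: [0.5245, 0.074, 0.0843]
eef_rot: [0.78, 3.036, -0.0]
force: [-2.2, -1.2, 14.9]
opening: 0.146
t 13.35 pos [0.5245 0.074  0.0843] jaw 61.19594935187971 z [ 0.0071 -0.0021 -1.    ] F [-2.204  -1.1682 14.908 ] M [-0.1573  0.5432  0.0651] op 0.14566733094817355 q7 0.826862077487455
```

```bash
python3 -m handwheel '[-0.0004,-0.0003,0,0,0,0.09,0,-0.0004,-0.0002,0,0,0,0.09,0,0,0,0,0,0,0.09,0,0,0,0,0,0,0.09,0,0,0,0,0,0,0.09,0,0,0,0,0,0,0.09,0,0,0,0,0,0,0.09,0,0,0,0,0,0,0.09,0,0,0,0,0,0,0,0,0,0,0,0,0,0,0]'
python3 - <<'E'
from h import *
from plant import eyes
st()
a=[]
for n in("scene","top"):
    f=eyes.grab_frame(n); np.savez(f"pics/{n}3.npz",**f)
    v,u,hh,w=(160,305,75,80) if n=="scene" else (160,265,75,62)
    a.append(cv2.resize(f["frame"][v:v+hh,u:u+w],None,fx=5.4,fy=7,interpolation=cv2.INTER_CUBIC))
cv2.imwrite("pics/g.png",np.clip(np.hstack(a).astype(float)*1.5,0,255).astype(np.uint8))
# expected pointer pixel per click, radius 32mm at z .082 and .072
c=np.array([.5245,.074]);yaw=np.radians(2.94)
f=dict(np.load("pics/scene3.npz"))
for k in range(7):
    t=yaw+np.pi/2-np.radians(20*k)
    print(k,[((proj(f,[*(c+r*np.array([np.cos(t),np.sin(t)])),.08])[0]-[305,160])*[5.4,7]).astype(int).tolist() for r in(.03,.042)])
E
```

```text
time: 14.35
tool_pos: [0.5244, 0.0736, 0.0843]
eef_rot: [-0.34, 3.115, -0.005]
force: [-0.9, -0.8, 15.1]
opening: 0.146
t 14.35 pos [0.5244 0.0736 0.0843] jaw 102.44183889961947 z [ 0.0085 -0.002  -1.    ] F [-0.8815 -0.8271 15.0523] M [-0.2406  0.4511  0.1017] op 0.14579465832922528 q7 1.358095399924474
0 [[232, 213], [244, 199]]
1 [[246, 224], [263, 214]]
2 [[255, 238], [276, 233]]
3 [[258, 253], [280, 255]]
4 [[254, 268], [274, 276]]
5 [[244, 281], [260, 293]]
6 [[229, 290], [239, 306]]
```

View pics/g.png

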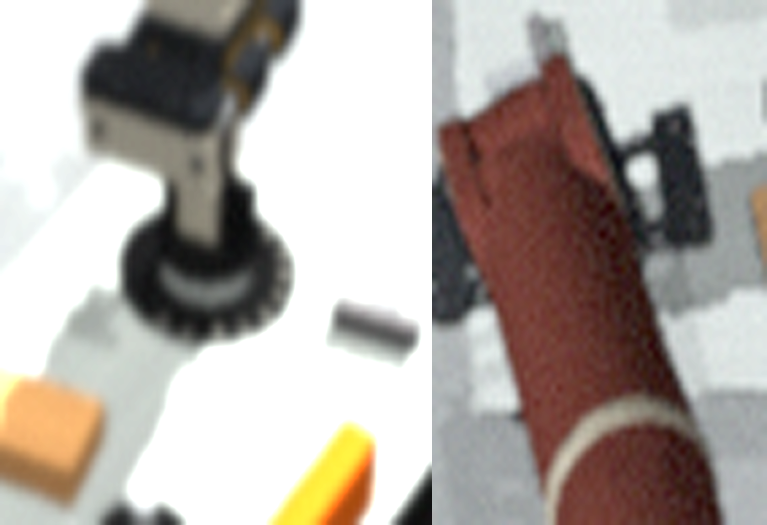

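In the scene half the pointer that stood near click 2 (about (261,251) in this crop) is gone; only ring marks remain there. That fits it being at the stop, hidden behind the bar near (238,206). The cap was turned 117° at about 12 N. Now I'll turn clockwise about 102° of measured jaw angle.

```bash
python3 -m handwheel '[0,0,0,0,0,-0.08,0,0,0,0,0,0,-0.08,0,0,0,0,0,0,-0.08,0,0,0,0,0,0,-0.08,0,0,0,0,0,0,-0.08,0,0,0,0,0,0,-0.08,0,0,0,0,0,0,-0.08,0,0,0,0,0,0,-0.08,0,0,0,0,0,0,0,0,0,0,0,0,0,0,0]'
python3 -c "import h;h.st()"
```

```text
time: 15.45
tool_pos: [0.5245, 0.0739, 0.0844]
eef_rot: [0.658, 3.063, 0.0]
force: [-0.5, 0.0, 14.9]
opening: 0.145
t 15.45 pos [0.5245 0.0739 0.0844] jaw 65.74381907707567 z [ 0.0088 -0.0016 -1.    ] F [-0.5313  0.0002 14.9488] M [-0.1201  0.3743 -0.0469] op 0.14495210116254875 q7 0.884963221889983
```

```bash
python3 -m handwheel '[0,0,0,0,0,-0.08,0,0,0,0,0,0,-0.08,0,0,0,0,0,0,-0.08,0,0,0,0,0,0,-0.08,0,0,0,0,0,0,-0.08,0,0,0,0,0,0,-0.08,0,0,0,0,0,0,-0.08,0,0,0,0,0,0,-0.08,0,0,0,0,0,0,0,0,0,0,0,0,0,0,0]'
python3 -c "import h;h.st()"
```

```text
time: 16.45
tool_pos: [0.5247, 0.0742, 0.0845]
eef_rot: [1.587, 2.701, 0.006]
force: [-1.2, 0.4, 13.6]
opening: 0.15
t 16.45 pos [0.5247 0.0742 0.0845] jaw 29.112956195885985 z [ 0.0093 -0.0012 -1.    ] F [-1.1582  0.4365 13.6118] M [ 0.0645  0.3462 -0.0763] op 0.1504457495002096 q7 0.41785904928665435
```

```bash
python3 -m handwheel '[-0.0003,0,-0.0003,0,0,-0.08,0,-0.0003,0,0,0,0,-0.08,0,0,0,0,0,0,-0.08,0,0,0,0,0,0,-0.08,0,0,0,0,0,0,-0.08,0,0,0,0,0,0,-0.06,0,0,0,0,0,0,-0.04,0,0,0,0,0,0,0,0,0,0,0,0,0,0,0,0,0,0,0,0,0,0]'
python3 - <<'E'
from h import *
from plant import eyes
st()
f=eyes.grab_frame("scene"); np.savez("pics/scene4.npz",**f)
v,u,hh,w=(160,305,75,80)
b=cv2.resize(f["frame"][v:v+hh,u:u+w],None,fx=8,fy=8,interpolation=cv2.INTER_CUBIC)
cv2.imwrite("pics/i.png",np.clip(b.astype(float)*1.3,0,255).astype(np.uint8))
c=np.array([.5245,.074]);yaw=np.radians(2.94)
for k in range(9):
    t=yaw+np.pi/2-np.radians(20*k)
    print(k,[((proj(f,[*(c+r*np.array([np.cos(t),np.sin(t)])),.08])[0]-[305,160])*8).astype(int).tolist() for r in(.03,.042)])
E
```

```text
time: 17.45
tool_pos: [0.5249, 0.0742, 0.0845]
eef_rot: [2.205, 2.225, 0.011]
force: [0.8, 0.1, 13.7]
opening: 0.147
t 17.45 pos [0.5249 0.0742 0.0845] jaw 0.51348070457311 z [ 0.011  -0.001  -0.9999] F [ 0.8219  0.0911 13.7477] M [0.0744 0.1684 0.0625] op 0.14666490877081637 q7 0.05455447148327447
0 [[345, 244], [361, 228]]
1 [[365, 256], [390, 245]]
2 [[378, 272], [409, 267]]
3 [[382, 289], [414, 291]]
4 [[377, 306], [407, 315]]
5 [[362, 321], [386, 335]]
6 [[339, 331], [355, 350]]
7 [[312, 336], [317, 356]]
8 [[284, 334], [277, 354]]
```

View pics/i.png

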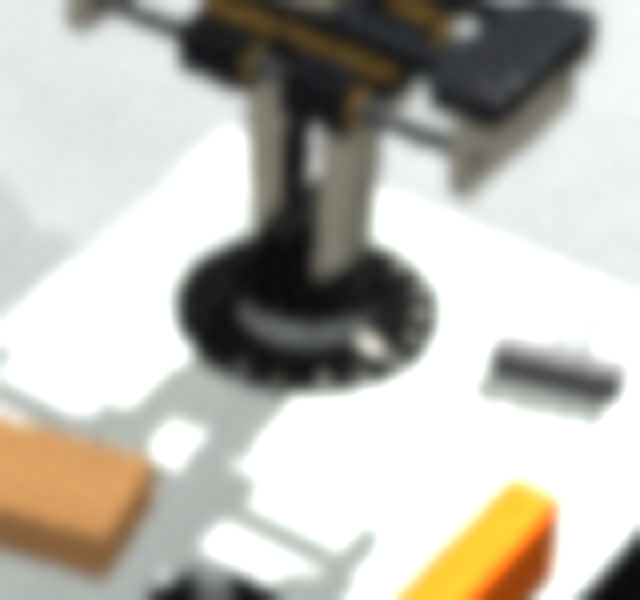

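The pointer is at (370,343). That fits the click 5 prediction once shifted by about 15 px for the lower ring. Now I'll lift off the clutch, open and rise.

```bash
python3 -m handwheel '[0,0,0.001,0,0,0,0,0,0,0.001,0,0,0,0,0,0,0.001,0,0,0,0,0,0,0.001,0,0,0,0,0,0,0.001,0,0,0,0,0,0,0.001,0,0,0,0,0,0,0.001,0,0,0,0,0,0,0.001,0,0,0,0,0,0,0,0,0,0,0,0,0,0,0,0,0,0,0]'
python3 -c "import h;h.st()"
python3 -m handwheel '[0,0,0,0,0,0,0.5,0,0,0,0,0,0,0.5,0,0,0,0,0,0,0.5,0,0,0,0,0,0,0.5,0,0,0,0,0,0,0.5,0,0,0.01,0,0,0,0.5,0,0,0.02,0,0,0,0.5,0,0,0.02,0,0,0,0.5,0,0,0.02,0,0,0,0.5,0,0,0.02,0,0,0,0.5]'
python3 -m handwheel '[0,0.03,0.01,0,0,0,0.5,0,0.03,0.01,0,0,0,0.5,0,0.03,0.01,0,0,0,0.5,0,0.03,0.01,0,0,0,0.5,0,0.03,0,0,0,0,0.5,-0.01,0.03,0,0,0,0,0.5,-0.01,0.03,0,0,0,0,0.5,-0.01,0.03,0,0,0,0,0.5,-0.01,0.03,0,0,0,0,0.5,0,0,0,0,0,0,0.5]'
python3 - <<'E'
from h import *
from plant import eyes
st()
a=[]
for n,(v,u,hh,w) in dict(scene=(165,310,65,65),top=(170,268,50,50)).items():
    f=eyes.grab_frame(n); np.savez(f"pics/{n}5.npz",**f)
    b=cv2.resize(f["frame"][v:v+hh,u:u+w],(390,390),interpolation=cv2.INTER_CUBIC)
    c=np.array([.5215,.074]) if n=="top" else np.array([.5245,.074]); yaw=np.radians(2.94)
    for k in range(8):
        t=yaw+np.pi/2-np.radians(20*k)
        p=(proj(f,[*(c+.053*np.array([np.cos(t),np.sin(t)])),.072])[0]-[u,v]+.5)*390/w
        cv2.circle(b,tuple(p.astype(int).tolist()),2,(0,0,255) if k!=5 else (0,255,0),-1)
    a.append(b)
    P=cloud(f);F=f["frame"].astype(int)
    m=(np.hypot(P[...,0]-c[0],P[...,1]-c[1])<.03)&(P[...,2]>.124)&(P[...,2]<.14)&(F.max(-1)<60)
    d=(np.hypot(P[...,0]-c[0],P[...,1]-c[1])<.03)&(P[...,2]>.095)&(P[...,2]<.107)&(F.max(-1)<60)
    print(n,"bar top",np.median(P[m],0),m.sum(),"disc",np.median(P[d],0))
    # white pointer blobs in the annulus between rim and ring edge
    g=f["frame"].min(-1); Q=rays(f,np.argwhere(np.ones((400,640)))[:,::-1],.085).reshape(400,640,3)
    r=np.hypot(*(Q[...,:2]-c).transpose(2,0,1)); ang=(90+2.94-np.degrees(np.arctan2(Q[...,1]-c[1],Q[...,0]-c[0])))%360
    for lo in range(-10,170,10):
        s=((ang-lo+180)%360-180); k=(r>.026)&(r<.042)&(s>=0)&(s<10); print(lo,int(f["frame"].max(-1)[k].max()) if k.any() else None,end="; ")
    print()
cv2.imwrite("pics/j.png",np.hstack(a))
E
```

```text
t 17.5 pos [0.5249 0.0742 0.0845] jaw 0.513755648726442 z [ 0.0111 -0.001  -0.9999] F [ 0.018   0.5466 13.9364] M [0.1173 0.1528 0.0704] op 0.15079974806434832 q7 0.054539325181300814
time: 18.5
tool_pos: [0.5194, 0.0743, 0.1722]
eef_rot: [2.211, 2.231, -0.003]
force: [0.2, 0.2, -0.5]
opening: 0.503
time: 19.5
tool_pos: [0.477, 0.3507, 0.2107]
eef_rot: [-2.199, -2.24, 0.001]
force: [0.0, -0.2, -0.8]
opening: 0.505
t 19.5 pos [0.477  0.3507 0.2107] jaw 1.0508032823258995 z [-0.0022  0.0016 -1.    ] F [ 0.0064 -0.2373 -0.7772] M [-0.1049  0.1117  0.0116] op 0.5045365627214204 q7 -0.49523272749023756
scene bar top [0.5304 0.0645 0.1299] 59 disc [0.5357 0.0635 0.1009]
-10 52; 0 121; 10 127; 20 116; 30 132; 40 89; 50 51; 60 38; 70 55; 80 67; 90 94; 100 135; 110 134; 120 108; 130 105; 140 104; 150 103; 160 98; 
top bar top [0.5219 0.0756 0.1276] 50 disc [0.5119 0.0757 0.1003]
-10 87; 0 59; 10 24; 20 27; 30 30; 40 41; 50 60; 60 60; 70 40; 80 47; 90 94; 100 93; 110 45; 120 33; 130 38; 140 37; 150 24; 160 34; validation failed for argument at $...
```

View pics/j.png

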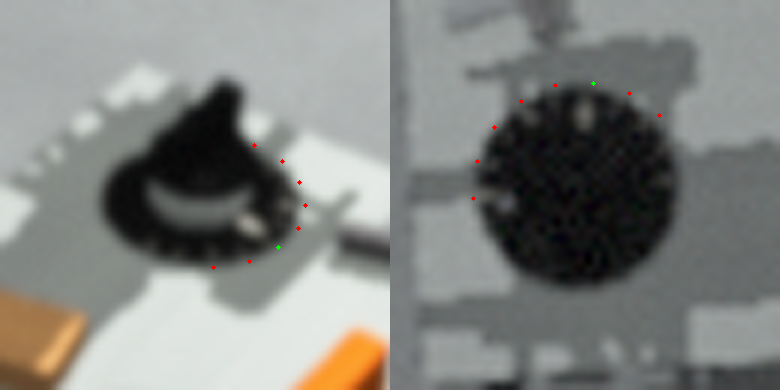

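In the top half the pointer is at (585,115) from the ring centre (577,187), about 98° clockwise from +y, which is click 5 (green dot). The colour profile also peaks at 90–110° in the top view and at 100–120° in the scene view. The disc is at z 0.1009 against a rest height of 0.101, so the cap has risen. One of my calls, the gentle lift, was refused for a wrong row count, so the dial was released by opening the jaws instead, without harm. Handing in.

```bash
python3 -c "
from plant import env
print(env.finish_job())"
```

```text
the job is handed in; nothing more can be done
None
```

I wound the dial back to its stop, turned it clockwise five clicks, let go and handed the job in at about 20 s. The interface reports no verdict.

**What I did:** I gripped the bar and pushed until the wrist force read about 12–15 N. With the lifting spring taken off, that is about 9–12.5 N on the clutch. I turned it anticlockwise about 117° to the stop, then clockwise about 102°, opened the gripper and backed away.

**Last checks:**
- **Clicks:** the pointer stood about 98° clockwise from +y in the top view, against 100° for click 5.
- **Cap height:** the disc was measured at 0.101 m, which is its rest height.
- **Gripper:** the wrist force is near zero and the arm is well clear of the table.

**What failed or disagreed:**
- **Height reading:** the arm's reported z was about 40 mm lower than the cameras showed. My first grasp closed above the bar without touching it, so I then worked from the cameras.
- **Position:** the bar's x position felt with the gripper was about 3 mm off the top camera's.
- **Refused move:** the gentle lift before release was refused because I typed the wrong number of values. The jaws therefore opened while still pressing, and the spring lifted the cap.
- **Stop:** I didn't see the pointer directly at the stop because it was hidden behind the bar. It had gone from its start position, and the final click count fits.
- **Loose things:** I didn't measure whether they moved. The arm never went near them, and the offcut and gauge looked unmoved in the pictures.

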